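# Change the air over on the craft table's manifold

## Task

Change the air over from one outlet of the manifold to the other: first shut the outlet cock that is now open, turning its handle right across its pipe to the stop; then turn the pointed flow handle in the middle until it points along the arrow-shaped setting clip beneath it; and only then open the other outlet cock fully, its handle along its pipe and against the stop. Leave the bottle, jar and can standing where they are.

Things in the scene. Friction and masses are not known exactly. Their poses are not given: they have to be found in the camera images.
- manifold_mid (a point): middle of the fixed air manifold, at table height: base plate 85 x 460 x 12 mm with a level steel pipe along its y axis, top 52 mm. The flow valve stands here; the two outlet cocks stand at y = +150 and -150 mm (which is where varies). Both outlet pipes point along +x; shut cock handles point along +y. The inlet coupler at the +y end reaches y = 287 mm, top 56 mm.
- gauge (a point): centre of the round pressure gauge fixed on the -y end of the manifold, 118 mm above the table: 52 mm across, 28 mm thick, top 144 mm above the table.
- lever_a_hub (a point): hub centre of the handle of the outlet cock that is open at the start, on its vertical turning axis, 90 mm above the table, at half the handle's height. x axis: outward along the handle, a flat bar in a black sleeve 16 mm wide, 20 mm tall, 25 to 100 mm from the axis. Below: valve body within 30 mm of the axis, top 62 mm above the table; outlet pipe reaching 108 mm out, top 56 mm.
- lever_a (a joint): handle angle of the cock open at the start (rad): 0 = shut, handle square across its outlet pipe, at a hard stop; 1.571 = open, handle above and along its outlet pipe, at the other hard stop. Opening turns it clockwise seen from above. Starts at 1.2 to 1.571. About 0.22 N m of dry friction (3 to 4 N at 65 mm); it stays where it is left.
- lever_b_hub (a point): hub centre of the handle of the outlet cock that is shut at the start, on its vertical turning axis, 90 mm above the table, at half the handle's height. x axis: outward along the handle, a flat bar in a black sleeve 16 mm wide, 20 mm tall, 25 to 100 mm from the axis. Below: valve body within 30 mm of the axis, top 62 mm above the table; outlet pipe reaching 108 mm out, top 56 mm.
- lever_b (a joint): handle angle of the cock shut at the start (rad): 0 = shut, handle square across its outlet pipe, at a hard stop; 1.571 = open, handle above and along its outlet pipe, at the other hard stop. Opening turns it clockwise seen from above. Starts at 0 to 0.3. About 0.22 N m of dry friction (3 to 4 N at 65 mm); it stays where it is left.
- flow_hub (a point): hub centre of the flow valve's handle, on its vertical turning axis, 90 mm above the table, at half the handle's height. x axis: outward along the handle, a plain steel bar 16 mm wide, 20 mm tall, 25 to 85 mm from the axis, with a conical point to 105 mm. Below it: a round scale plate 100 mm across, top 55 mm above the table, and the setting clip.
- flow (a joint): angle of the flow handle (rad): 0 = shut stop, 2.1 = far stop; grows counter-clockwise seen from above, over the -x side of the manifold (at 0 it points 135 degrees counter-clockwise from the manifold's +x). Starts at 0 to 0.35. About 0.14 N m of dry friction; it stays where it is left.
- mark_nose (a point): nose of the setting clip, a fixed flat dark steel arrow 12 mm wide (28 mm at its head), top 61 mm above the table, 45 to 132 mm from the flow valve's axis; this point is 130 mm from that axis, 58 mm above the table. Its x axis points outward from that axis: the way the flow handle has to point (at 0.75 to 1.7 rad of its angle).
- bottle_mid (a point): grey paint bottle with black cap, upright on the table, 50 mm across and 130 mm tall; the point is its centre, half-way up. A bystander.
- jar_mid (a point): glass jar with steel lid, upright on the table, 64 mm across and 85 mm tall; the point is its centre, half-way up. A bystander.
- can_mid (a point): aluminium spray can with a paper label, upright on the table, 58 mm across and 150 mm tall; the point is its centre, half-way up. A bystander.
Things that resemble listed ones, but are neither listed nor needed, are in the scene too. Of the things like the part that bears jar_mid, leave any that is yellow; of the rest the smaller one is meant.

How it is judged (in metres and radians):
On the way, in this order (a step that is already met when the one before it is completed fails the run):
1. the outlet cock that was open is shut against its stop, the other not yet opened (value of joint lever_a below 0.07 rad and value of joint lever_b below 0.45 rad), for 0.2 s.
2. the flow handle points along the setting clip, with both cocks still shut (all of step 1 and angle between the x axis of flow_hub and the x axis of mark_nose, either way round below 0.07 rad), for 0.2 s.
3. the other outlet cock is fully open (value of joint lever_a below 0.07 rad and value of joint lever_b above 1.5 rad and angle between the x axis of flow_hub and the x axis of mark_nose, either way round below 0.07 rad), for 0.2 s.
At the end, for the whole second after the job is handed in: the first cock is shut (within 0.07 rad of its stop), the flow handle points along the setting clip within 0.07 rad (4 degrees), the other cock is open (within 0.07 rad of its stop), all handles at rest; bottle, jar and can upright within 20 mm of where they stood (all of step 3 and velocity of joint lever_a between -0.05 and 0.05 rad/s and velocity of joint lever_b between -0.05 and 0.05 rad/s and velocity of joint flow between -0.05 and 0.05 rad/s and distance of each of bottle_mid, jar_mid, can_mid from where it was at the start of the episode below 0.02 m and angle between each of bottle_mid, jar_mid, can_mid's own z axis and vertical below 0.2 rad); the robot touches nothing.
It fails at once if the bottle is knocked over or shifted by more than 20 mm (distance of bottle_mid from where it was at the start of the episode above 0.02 m or angle between bottle_mid's own z axis and vertical above 0.35 rad).
It fails at once if the jar is knocked over or shifted by more than 20 mm (distance of jar_mid from where it was at the start of the episode above 0.02 m or angle between jar_mid's own z axis and vertical above 0.35 rad).
It fails at once if the can is knocked over or shifted by more than 20 mm (distance of can_mid from where it was at the start of the episode above 0.02 m or angle between can_mid's own z axis and vertical above 0.35 rad).
It also fails if it takes over 64 s, if anything falls off the work surface, if the arm or the gripper's body presses on something with over 40 N, if the wrist force passes 120 N, or if a joint passes its speed limit or range.

## Robot

A 7-joint arm with a two-finger parallel gripper is mounted at the origin on the work surface. World frame = base frame: x ahead of the robot, y to its left, z up, the work surface at z = 0. Lengths are in mm, angles in rad, forces in N, time in s.
With the tool pointing down it reaches from about 350 to 900 mm from the base axis. Payload 8.1 kg.
Tool frame: the origin (TCP) lies on the centre line of the jaws, within the pads' length; the fingertips stand 17 mm ahead of it and the grasp point (between the pads) lies 2 mm behind it; z points along the fingers, y is the line along which they close (so a half turn about z gives the same grasp; the last joint's range is limited). The gripper opens to 92 mm and grips with 3 to 60 N. Pads are 19 mm wide; open, the fingers measure 130 mm over their backs; the gripper's body (75 mm by 190 mm) begins 47 mm behind the grasp point.
Start: joints at [1.043, 0.434, 0.025, 1.573, -0.012, 1.134, -0.075], TCP at [257.566, -569.476, 206.042] pointing down, gripper open.
Joint ranges: [-2.62, 2.62], [-0.44, 2.09], [-1.27, 1.32], [0.08, 2.57], [-1.32, 4.46], [0.12, 2], [-2.74, 2.74]. Speed limits (rad/s): [2.22, 2.22, 3.01, 3.01, 3.14, 3.14, 3.14].

## Interface

Orientations are given as a 3x3 rotation matrix whose columns are the frame's x, y, z axes.
In Python, from workcell import bot gives the robot as it stands.
- The arm moves only by the tool play_rows, never from a script. Its argument "rows" is one flat list of numbers, 7 for each row, row after row: the turn, a rotation vector about the tool's x, y, z scaled (see below), then the shift along the tool's x, y, z scaled (see below), then the gripper's target within -1 to 1 (fully open at 1, half-way at 0, shut at -1). A call has 1 to 5 rows; each row shifts and turns the commanded pose from where the row before left it, along the tool's axes as they then stand; what a row does not reach is not made up. The controller multiplies each number of a shift by 40 mm and each number of a turn by 5 degrees. A row lasts 1/12 s, in which the tool goes at most 41.7 mm and 7.16 degrees, less where a joint would pass 70% of its speed; a pose out of reach is approached as far as the arm can. A call with a number of a shift or a turn outside -1 to 1 is refused whole. A call with a gripper value outside its range is refused whole. The fingers move at their own pace and stop on an object; the grip force is fixed at half the most. Time passes only in rows, so rows that do not move let the fingers close. It gives the time, the measured TCP pose, the force, the opening and the grip force at its end, in the units of the state.
- bot.get_obs(): the state, without advancing time (a new reading comes with each control period).
- bot.get_image(name): name is "scene" or "top"; returns a dict with "frame" (480x640x3 uint8, red, green, blue), "mtx" (3x3 intrinsics, pixels), "rvec" (rotation vector, rad) and "tvec" (3), from world to camera coordinates, as OpenCV has them. Camera axes: x right, y down, z forward; pixel columns grow to the right and rows downward; lengths in mm; the calibration is good to about 2 mm. A picture is of the moment at which its call begins. There is no depth.
- bot.finish_job(): hands the job in; it is judged then, once.
Trained networks look in a picture, given as the dict that the camera call returned (one of the last four; its "shot" number tells which), for a name from the list of things; names that differ only in an ending like _2 or _b are one class to them, and where a whole thing is asked for, a point or a joint stands for the part that bears it (a point fixed in the world has none). Each returns a list of dicts, best first, with "confidence" (0 to 1); they miss things now and then, are a little off and sometimes report something else, mostly with a low value. They report only what shows in the picture. A call takes as long as a camera call. They do not tell look-alikes from the thing itself.
- bot.search_frame(picture, thing): "uv" ([column, row] in pixels, amid what is visible of it).
- bot.mark_of(picture, thing): "uv" ([column, row] in pixels: a listed point, or the origin of a listed thing).
The state is a dict: "clock": time; "q": joint angles; "dq": joint speeds; "effort": joint torques, N m; "tool_pos": TCP position; "ee_rot": TCP orientation; "ft_force": force on the tool from outside, world axes, zero at the start; "torque": the same for the moment, N m; "finger_gap": finger opening in mm; "gripper_force": force on a finger pad.
Only numpy, scipy, OpenCV 4.12 (cv2) and the standard library are available. Lean on these libraries where they do the work, as an engineer would, in place of code of your own. Each camera call takes 0.05 s, during which the arm holds its last target. There are 200 camera calls.

## Working session

There is one attempt and no reset: what is moved stays moved. The work goes in short steps, Python scripts to look and compute and a tool call to move; the robot and the scene stay as the last step left them, time stands still between calls to the robot, and variables do not carry over. Pictures are saved under pics/ and viewed, at most 10 in all, crops included, and the job is handed in when it is done.

Besides the shell and the picture viewer there is one more tool, called after ">>>" as name(argument=value, ...), one argument or row to a line, values as JSON. play_rows: Moves the arm, as the interface text tells. Its arguments: {"type":"object","properties":{"rows":{"type":"array","items":{"type":"number"}}},"required":["rows"]}

```bash
mkdir -p pics; ls
cat > h.py <<'E'
import numpy as np,cv2
from workcell import bot
def ray(p,uv):
    R=cv2.Rodrigues(np.array(p["rvec"],float))[0];t=np.array(p["tvec"],float).ravel()
    c=-R.T@t;d=R.T@np.linalg.inv(np.array(p["mtx"]))@np.array([uv[0],uv[1],1.]);return c,d
def at(p,uv,z):
    c,d=ray(p,uv);return (c+d*(z-c[2])/d[2])
def proj(p,X):
    return cv2.projectPoints(np.array(X,float).reshape(-1,3),np.array(p["rvec"],float),np.array(p["tvec"],float),np.array(p["mtx"],float),None)[0].reshape(-1,2)
E
python3 - <<'E'
from h import *
Z=dict(manifold_mid=0,gauge=118,lever_a_hub=90,lever_b_hub=90,flow_hub=90,mark_nose=58,bottle_mid=65,jar_mid=42.5,can_mid=75)
for n in("scene","top"):
    p=bot.get_image(n);cv2.imwrite(f"pics/{n}.png",p["frame"][:,:,::-1])
    print(n,ray(p,(320,240))[0].round())
    for k,z in Z.items():
        print(k,[(np.round(r["uv"]).tolist(),round(r["confidence"],2),at(p,r["uv"],z)[:2].round().tolist()) for r in bot.mark_of(p,k)[:4]])
o=bot.get_obs();print(o["tool_pos"],np.round(o["ee_rot"],2),o["finger_gap"],o["clock"])
E
```

```text
pics
scene [ 775. -536.  686.]
manifold_mid [([342.0, 251.0], 0.85, [486.0, 39.0]), ([274.0, 262.0], 0.25, [400.0, -39.0])]
gauge [([312.0, 313.0], 0.84, [553.0, -173.0])]
lever_a_hub [([362.0, 158.0], 0.95, [451.0, 177.0]), ([301.0, 150.0], 0.42, [346.0, 144.0])]
lever_b_hub [([324.0, 284.0], 0.69, [533.0, -105.0])]
flow_hub [([344.0, 216.0], 0.95, [492.0, 32.0])]
mark_nose [([270.0, 261.0], 0.94, [426.0, -82.0])]
bottle_mid [([301.0, 150.0], 0.98, [329.0, 171.0])]
jar_mid [([249.0, 315.0], 0.87, [447.0, -171.0]), ([342.0, 214.0], 0.59, [464.0, 78.0])]
can_mid [([408.0, 212.0], 0.68, [571.0, 103.0])]
top [400. -45. 983.]
manifold_mid []
gauge [([391.0, 214.0], 0.71, [543.0, -167.0]), ([192.0, 263.0], 0.49, [451.0, 166.0])]
lever_a_hub [([190.0, 266.0], 0.84, [447.0, 177.0]), ([238.0, 203.0], 0.47, [560.0, 98.0])]
lever_b_hub [([356.0, 222.0], 0.7, [533.0, -110.0])]
flow_hub [([274.0, 240.0], 0.9, [497.0, 33.0]), ([356.0, 220.0], 0.4, [535.0, -110.0])]
mark_nose [([337.0, 281.0], 0.71, [429.0, -81.0]), ([393.0, 211.0], 0.52, [558.0, -179.0])]
bottle_mid [([189.0, 335.0], 0.82, [328.0, 178.0])]
jar_mid [([391.0, 270.0], 0.91, [452.0, -178.0]), ([460.0, 211.0], 0.87, [565.0, -305.0]), ([459.0, 281.0], 0.58, [435.0, -302.0])]
can_mid [([240.0, 203.0], 0.69, [563.0, 98.0]), ([391.0, 212.0], 0.25, [554.0, -172.0])]
[ 257.54660677 -569.46942768  206.04577024] [[ 0.91  0.41  0.  ]
 [ 0.41 -0.91 -0.  ]
 [-0.    0.   -1.  ]] 92.16699885725723 1.0
```

View pics/scene.png

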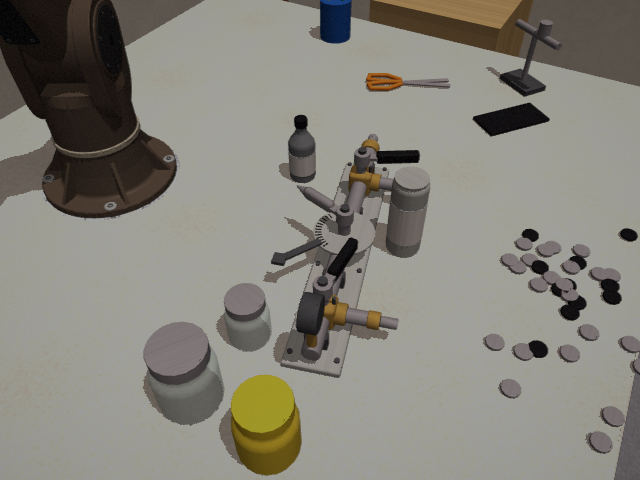

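View pics/top.png

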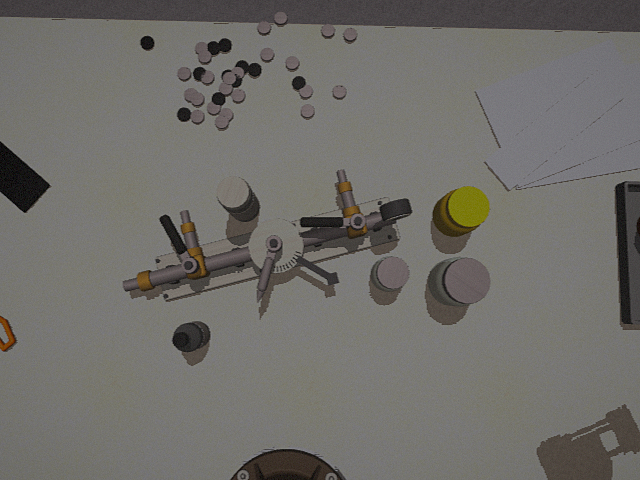

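The pictures show:
- **Manifold:** it lies diagonally at yaw of about 16°. The open cock (A) is at top px (190,265), flow hub at (274,241), shut cock (B) at (356,222), and clip nose at (337,281).
- **Jar candidates (top px):** the small glass jar at (391,273), the large glass jar at (463,281), and the yellow jar at (464,210). The small glass one is meant.
- **Lever candidates (top px):** A's sleeve at (172,235) lies along its pipe, so it is open. B's sleeve at (322,222) lies across its pipe, so it is shut. The plain steel flow handle is at (265,275).

Next I check this with an overlay in a close crop.

```bash
cat > ov.py <<'E'
from h import *
import sys
A=np.array([449,177.]);B=np.array([533.,-107.5]);F=np.array([493.,33.5])
def u(d): return np.array([np.cos(np.radians(d)),np.sin(np.radians(d))])
def overlay(name,out,a,f,b,m,box):
    p=bot.get_image(name);x0,y0,x1,y1=box;s=min(800/(x1-x0),600/(y1-y0))
    im=cv2.resize(p["frame"][y0:y1,x0:x1,::-1],None,fx=s,fy=s,interpolation=cv2.INTER_CUBIC)
    im=np.clip(im.astype(float)*1.3,0,255).astype(np.uint8).copy()
    def line(P,Q,c):
        q=((proj(p,[P,Q])-[x0,y0]+.5)*s).astype(int);cv2.line(im,tuple(map(int,q[0])),tuple(map(int,q[1])),c,1,cv2.LINE_AA)
    for H,d,L,z,c in((A,a,100,100,(0,0,255)),(F,f,105,90,(0,255,0)),(B,b,100,100,(0,0,255)),(F,m,132,61,(255,0,0))):
        line([*H,z],[*(H+L*u(d)),z],c)
    cv2.imwrite(out,im)
E
python3 - <<'E'
from ov import *
overlay("top","pics/c1.png",27.5,169,91,240,(110,150,430,370))
overlay("scene","pics/c2.png",27.5,169,91,240,(220,120,460,380))
E
```

```text
(no output)
```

View pics/c1.png

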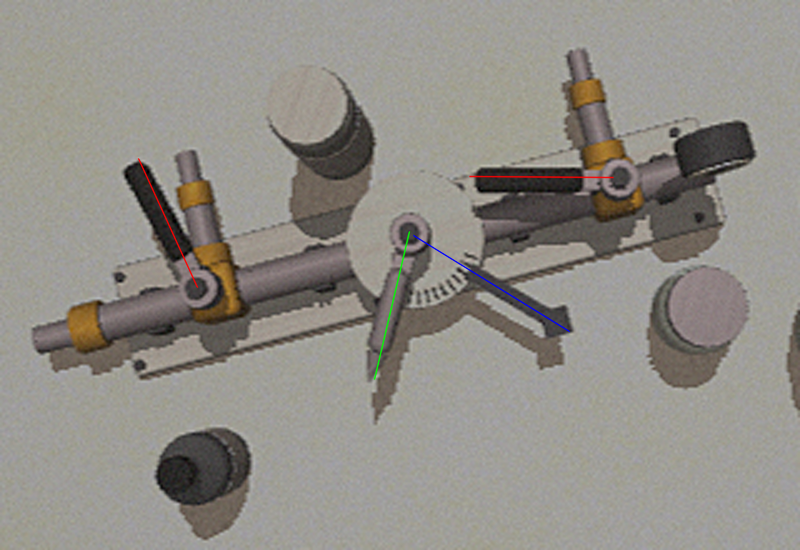

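View pics/c2.png

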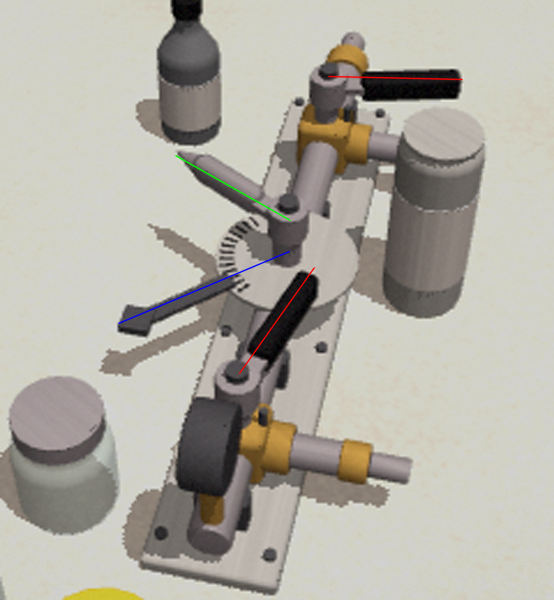

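```bash
cat > fit.py <<'E'
from ov import *
from scipy.optimize import minimize
from scipy.spatial import ConvexHull
def rect(H,d,r0,r1,w,zs):
    e=u(d);n=np.array([-e[1],e[0]])
    return [[*(H+e*r+n*s*w/2),z] for r in(r0,r1) for s in(-1,1) for z in zs]
S=8
def sil(p,X):
    q=cv2.convexHull(((proj(p,X)+.5)*S).astype(np.int32)) 
    return q
def mask(p,lo,hi,sat):
    f=p["frame"].astype(float);g=f.mean(2);return ((g>lo)&(g<hi)&(np.ptp(f,axis=2)<sat)).astype(np.float32)
def prep(p,H,d,rm,lo,hi,sat,rad,z):
    m=mask(p,lo,hi,sat);c=proj(p,[*(H+u(d)*rm),z])[0];k=np.zeros_like(m);cv2.circle(k,tuple(int(v) for v in c),rad,1,-1);m*=k
    n,l,st,_=cv2.connectedComponentsWithStats(m.astype(np.uint8))
    m=(l==1+np.argmax(st[1:,4])).astype(np.float32);return m
def iou(p,m,X):
    x,y=np.where(m.any(0))[0],np.where(m.any(1))[0];o=np.array([x[0]-12,y[0]-12]);s=(x[-1]-x[0]+25,y[-1]-y[0]+25)
    r=np.zeros((s[1]*S,s[0]*S),np.uint8);q=cv2.convexHull(((proj(p,X)-o+.5)*S).astype(np.int32));cv2.fillPoly(r,[q],255)
    r=cv2.resize(r,s,interpolation=cv2.INTER_AREA)/255.;mm=m[o[1]:o[1]+s[1],o[0]:o[0]+s[0]]
    return np.minimum(r,mm).sum()/np.maximum(r,mm).sum()
def fitlever(ps,H,d):
    ms=[prep(p,H,d,65,-1,60,25,34,90) for p in ps]
    def X(v): return rect(v[:2],v[2],v[3],100,16,(80,100))
    best=minimize(lambda v:-sum(iou(p,m,X(v)) for p,m in zip(ps,ms)),[*H,d,33],method="Nelder-Mead",options=dict(initial_simplex=np.array([[*H,d,33]]+[[H[0]+6*(i==0),H[1]+6*(i==1),d+6*(i==2),33+5*(i==3)] for i in range(4)])))
    return best.x.round(1),[round(float(iou(p,m,X(best.x))),2) for p,m in zip(ps,ms)],[int(m.sum()) for m in ms]
E
python3 - <<'E'
from fit import *
ps=[bot.get_image(n) for n in("scene","top")]
print("A",*fitlever(ps,np.array([449,175.]),30)); print("B",*fitlever(ps,B,91))
for p,q in zip(ps,[[(296,246),(306,241),(277,260)],[(320,270),(310,266),(330,280)]]):
    for c in q: print(p["frame"][c[1]-2:c[1]+3,c[0]].tolist())
E
```

```text
A [446.9 176.   31.9  29.3] [0.82, 0.88] [538, 434]
B [ 533.3 -113.4   92.3   29.7] [0.75, 0.4] [634, 1026]
[[161, 161, 151], [162, 161, 150], [161, 161, 154], [115, 114, 109], [63, 61, 63]]
[[161, 162, 151], [155, 155, 147], [157, 157, 147], [154, 153, 142], [81, 76, 73]]
[[63, 60, 62], [61, 58, 59], [62, 60, 62], [62, 60, 62], [46, 46, 46]]
[[60, 60, 61], [46, 46, 45], [56, 53, 57], [56, 59, 58], [56, 48, 49]]
[[53, 47, 51], [57, 58, 55], [58, 50, 52], [58, 51, 55], [54, 50, 51]]
[[54, 55, 54], [53, 52, 57], [55, 52, 52], [57, 54, 54], [53, 55, 47]]
```

>>> play_rows(
  rows=[0,0,0,0.65,-0.72,0,0,0,0,0,0.65,-0.72,0,0,0,0,0,0.65,-0.72,0,0,0,0,0,0.65,-0.72,0,0,0,0,0,0.65,-0.72,0,0],
)

```text
clock: 1.62
tool_pos: [316.9, -383.0, 206.1]
ee_rot: [[0.911, 0.412, 0.0], [0.412, -0.911, -0.0], [0.0, 0.0, -1.0]]
ft_force: [-0.3, 0.5, 0.5]
finger_gap: 62.6
gripper_force: 0.0
```

>>> play_rows(
  rows=[0,0,0,0.65,-0.72,0,0,0,0,0,0.65,-0.72,0,0,0,0,0,0.65,-0.72,0,0,0,0,0,0.65,-0.72,0,0,0,0,0,0.65,-0.72,0,0],
)

```text
clock: 2.03
tool_pos: [376.0, -198.2, 206.4]
ee_rot: [[0.911, 0.412, 0.001], [0.412, -0.911, -0.001], [0.0, 0.001, -1.0]]
ft_force: [0.0, -0.4, -0.3]
finger_gap: 45.9
gripper_force: 0.0
```

>>> play_rows(
  rows=[0,0,0,0.65,-0.72,0,0,0,0,0,0.65,-0.72,0,0,0,0,0,0.65,-0.72,0,0,0,0,0,0.65,-0.72,0,0,0,0,0,0.65,-0.72,0,0],
)

```text
clock: 2.45
tool_pos: [435.2, -13.3, 206.4]
ee_rot: [[0.911, 0.412, 0.001], [0.412, -0.911, -0.0], [0.001, 0.001, -1.0]]
ft_force: [1.1, -1.1, 0.0]
finger_gap: 45.9
gripper_force: 0.0
```

>>> play_rows(
  rows=[0,0,0,0.65,-0.72,0,0,0,0,0,0.65,-0.72,0,0,0,0,0,0.65,-0.72,0,0,0,0,0,0.65,-0.72,0,0,0,0,0,0,0,0,0],
)

```text
clock: 2.87
tool_pos: [483.3, 141.2, 206.6]
ee_rot: [[0.908, 0.42, 0.002], [0.42, -0.908, 0.005], [0.004, -0.004, -1.0]]
ft_force: [0.5, 0.4, 1.0]
finger_gap: 45.9
gripper_force: 0.0
```

>>> play_rows(
  rows=[0,0,-0.8,0.63,-0.7,0,0,0,0,-0.75,0.73,-0.6,0,0,0,0,0,0,0,0.5,0,0,0,0,0,0,0,0,0,0,0,0,0,0,0],
)

```text
clock: 3.28
tool_pos: [507.2, 203.0, 185.2]
ee_rot: [[0.847, 0.531, -0.002], [0.531, -0.847, -0.001], [-0.002, -0.0, -1.0]]
ft_force: [0.7, -0.5, -0.1]
finger_gap: 46.1
gripper_force: 0.0
```

```bash
cat > st.py <<'E'
from ov import *
o=bot.get_obs();R=np.array(o["ee_rot"]);print(o["clock"],np.round(o["tool_pos"],1),"yaw",np.degrees(np.arctan2(R[1,0],R[0,0])).round(1),np.round(R[:,2],3),"F",np.round(o["ft_force"],1),o["finger_gap"],"q7",round(o["q"][6],2))
E
python3 st.py
```

```text
3.2833 [507.2 203.  185.2] yaw 32.1 [-0.002 -0.001 -1.   ] F [ 0.7 -0.5 -0.1] 46.13273952071528 q7 -1.68
```

>>> play_rows(
  rows=[0,0,0,0.12,-0.21,0.5,0,0,0,0,0,0,0.5,0,0,0,0,0,0,0.5,0,0,0,0,0,0,0.5,0,0,0,0,0,0,0.05,0],
)

```text
clock: 3.7
tool_pos: [506.3, 210.8, 101.9]
ee_rot: [[0.848, 0.53, -0.003], [0.53, -0.848, -0.003], [-0.004, 0.0, -1.0]]
ft_force: [-1.0, -0.7, 1.0]
finger_gap: 46.2
gripper_force: 0.0
```

>>> play_rows(
  rows=[0,0,0,0,0,0,-0.6,0,0,0,0,0,0,-0.9,0,0,0,0,0,0,-0.9,0,0,0,0,0,0,-0.9,0,0,0,0,0,0,-0.9],
)

```text
clock: 4.12
tool_pos: [508.1, 213.4, 105.0]
ee_rot: [[0.847, 0.531, 0.002], [0.531, -0.847, 0.001], [0.002, 0.0, -1.0]]
ft_force: [-0.1, 0.7, -0.2]
finger_gap: 17.0
gripper_force: 0.0
```

```bash
python3 st.py
```

```text
4.1167 [508.1 213.4 105. ] yaw 32.1 [ 0.002  0.001 -1.   ] F [-0.1  0.7 -0.2] 17.03151275713813 q7 -1.75
```

>>> play_rows(
  rows=[0,0,-1,-0.007,-0.155,0,-0.9,0,0,-1,-0.007,-0.155,0,-0.9,0,0,-1,-0.007,-0.155,0,-0.9,0,0,-1,-0.007,-0.155,0,-0.9,0,0,-1,-0.007,-0.155,0,-0.9],
)

```text
clock: 4.53
tool_pos: [486.0, 235.5, 104.6]
ee_rot: [[0.54, 0.842, 0.001], [0.842, -0.54, 0.0], [0.001, 0.001, -1.0]]
ft_force: [-1.1, -0.2, -0.4]
finger_gap: 4.6
gripper_force: 0.0
```

>>> play_rows(
  rows=[0,0,-1,-0.007,-0.155,0,-0.9,0,0,-1,-0.007,-0.155,0,-0.9,0,0,-1,-0.007,-0.155,0,-0.9,0,0,-1,-0.007,-0.155,0,-0.9,0,0,-1,-0.007,-0.155,0,-0.9],
)

```text
clock: 4.95
tool_pos: [457.0, 246.1, 104.5]
ee_rot: [[0.133, 0.991, 0.001], [0.991, -0.133, 0.0], [0.0, 0.001, -1.0]]
ft_force: [-0.1, -0.4, -0.1]
finger_gap: 4.4
gripper_force: 0.0
```

```bash
python3 st.py
```

```text
4.95 [457.  246.1 104.5] yaw 82.3 [ 0.001  0.    -1.   ] F [-0.1 -0.4 -0.1] 4.398143900295425 q7 -1.1
```

The gap closed to 4 mm, so the handle was not held. I look.

Run:
```python
from ov import *
overlay("scene","pics/d1.png",32,169,91,240,(220,60,460,260))
```

```text
(no output)
```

View pics/d1.png

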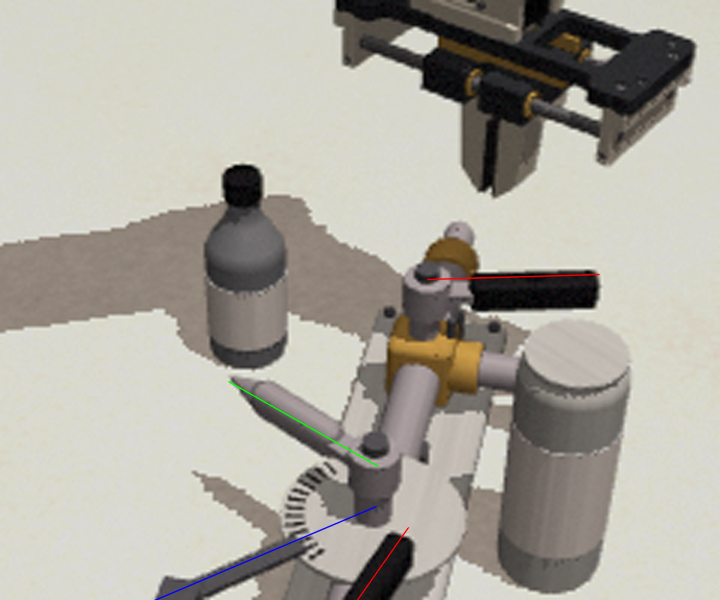

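Run:
```python
from ov import *
for n in("scene","top"):
    p=bot.get_image(n);
    print(n,proj(p,[[457,246,87.5],[457,246,104],[457,246,60],[447,176,100]]).round(1).tolist(),p["rvec"],p["tvec"])
    f=p["frame"][:,:,::-1]
    if n=="top": cv2.imwrite("pics/d2.png",cv2.resize(f[150:370,110:430],None,fx=2.5,fy=2.5,interpolation=cv2.INTER_CUBIC))
```

```text
scene [[382.6, 139.4], [383.3, 131.8], [381.5, 151.7], [360.6, 152.6]] [ 2.30463029  0.60244641 -0.24568509] [-413.32052026 -126.79171634 1082.52298605]
top [[150.9, 259.4], [147.8, 258.7], [155.8, 260.5], [188.9, 265.8]] [ 2.18365529 -2.12457786  0.12884564] [-52.5944975  517.55396814 925.57537944]
```

View pics/d2.png

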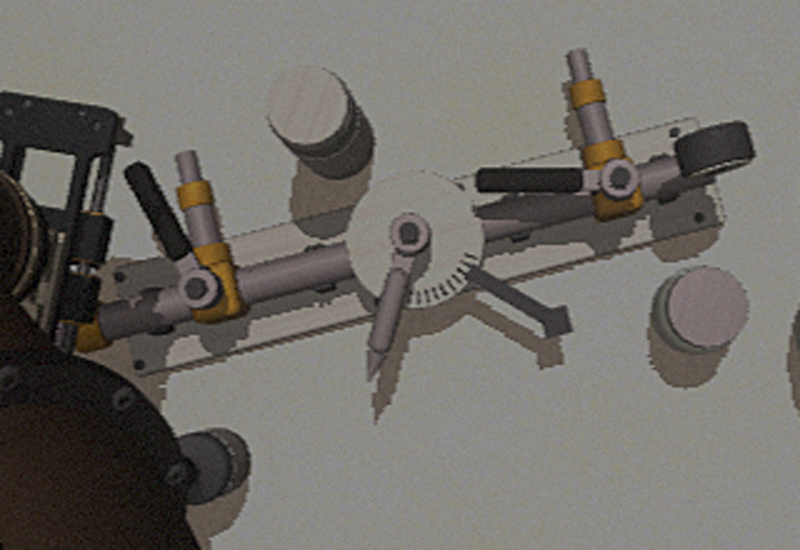

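Run:
```python
from ov import *
p=bot.get_image("top");q=bot.get_image("scene")
e=u(82.3);n=np.array([e[1],-e[0]])
for P in([457,246],[440,289]):
  for z in(152,185,220):
    X=[[*(np.array(P)+sx*37.5*e+sy*95*n),z] for sx in(-1,1) for sy in(-1,1)]
    print(P,z,((proj(p,X)-[110,150])*2.5).round().tolist(),"scene",((proj(q,X)-[220,60])*3).round().tolist())
```

```text
[457, 246] 152 [[98.0, 422.0], [156.0, 133.0], [-17.0, 403.0], [44.0, 115.0]] scene [[325.0, 120.0], [607.0, 235.0], [398.0, 67.0], [674.0, 172.0]]
[457, 246] 185 [[80.0, 425.0], [141.0, 123.0], [-40.0, 405.0], [25.0, 104.0]] scene [[325.0, 70.0], [615.0, 183.0], [400.0, 18.0], [683.0, 121.0]]
[457, 246] 220 [[60.0, 427.0], [124.0, 112.0], [-65.0, 406.0], [3.0, 93.0]] scene [[326.0, 14.0], [624.0, 125.0], [403.0, -37.0], [693.0, 64.0]]
[440, 289] 152 [[28.0, 448.0], [89.0, 157.0], [-87.0, 428.0], [-23.0, 138.0]] scene [[335.0, 79.0], [608.0, 187.0], [406.0, 30.0], [673.0, 128.0]]
[440, 289] 185 [[8.0, 451.0], [71.0, 148.0], [-112.0, 431.0], [-45.0, 129.0]] scene [[336.0, 30.0], [616.0, 135.0], [408.0, -19.0], [681.0, 78.0]]
[440, 289] 220 [[-16.0, 455.0], [51.0, 138.0], [-141.0, 434.0], [-70.0, 118.0]] scene [[336.0, -26.0], [624.0, 78.0], [410.0, -73.0], [691.0, 21.0]]
```

The body outline in both views fits the reported xy. The tips, though, stand about 33 mm higher than the reading implies, so the fingers closed above the handle. I'll go back and descend further, watching the force.

>>> play_rows(
  rows=[0,0,1,-0.007,0.155,0,0,0,0,1,-0.007,0.155,0,0,0,0,1,-0.007,0.155,0,0,0,0,1,-0.007,0.155,0,0,0,0,1,-0.007,0.155,0,0],
)

```text
clock: 5.62
tool_pos: [486.7, 234.9, 104.2]
ee_rot: [[0.549, 0.836, 0.001], [0.836, -0.549, 0.0], [0.0, 0.0, -1.0]]
ft_force: [0.6, -0.6, -0.4]
finger_gap: 33.5
gripper_force: 0.0
```

>>> play_rows(
  rows=[0,0,1,-0.007,0.155,0,0,0,0,1,-0.007,0.155,0,0,0,0,1,-0.007,0.155,0,0,0,0,1,-0.007,0.155,0,0,0,0,1,-0.007,0.155,0,0],
)

```text
clock: 6.03
tool_pos: [508.3, 212.8, 104.2]
ee_rot: [[0.851, 0.525, 0.001], [0.525, -0.851, 0.0], [0.001, 0.0, -1.0]]
ft_force: [0.7, 0.6, 0.3]
finger_gap: 45.9
gripper_force: 0.0
```

>>> play_rows(
  rows=[0,0,0,0,0,0,0,0,0,0,0,0,0,0,0,0,0,0,0,0.2,0,0,0,0,0,0,0.2,0,0,0,0,0,0,0,0],
)

```text
clock: 6.45
tool_pos: [506.2, 212.7, 86.1]
ee_rot: [[0.846, 0.532, -0.003], [0.532, -0.846, -0.001], [-0.003, -0.0, -1.0]]
ft_force: [-0.4, -0.4, -0.9]
finger_gap: 45.8
gripper_force: 0.0
```

```bash
python3 st.py
```

```text
6.45 [506.2 212.7  86.1] yaw 32.2 [-0.003 -0.001 -1.   ] F [-0.4 -0.4 -0.9] 45.76071852353064 q7 -1.77
```

Run:
```python
from ov import *
overlay("scene","pics/d3.png",32,169,91,240,(320,80,480,200))
```

```text
(no output)
```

View pics/d3.png

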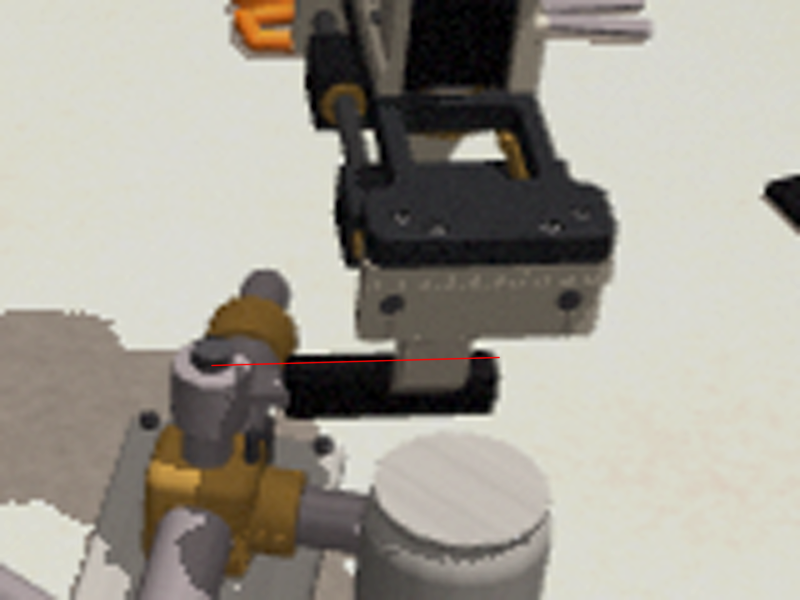

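The near finger sits alongside the sleeve and just above it, at crop px (430,390), and the body is clear of the can. I'll go 15 mm lower and close.

>>> play_rows(
  rows=[0,0,0,0,0,0.2,0,0,0,0,0,0,0.18,0,0,0,0,0,0,0,0,0,0,0,0,0,0,-0.9,0,0,0,0,0,0,-0.9],
)

```text
clock: 6.92
tool_pos: [507.4, 213.1, 72.8]
ee_rot: [[0.847, 0.531, -0.0], [0.531, -0.847, -0.0], [-0.0, -0.0, -1.0]]
ft_force: [-1.1, 0.0, 0.1]
finger_gap: 36.7
gripper_force: 0.0
```

>>> play_rows(
  rows=[0,0,0,0,0,0,-0.9,0,0,0,0,0,0,-0.9,0,0,0,0,0,0,-0.9,0,0,0,0,0,0,-0.9,0,0,0,0,0,0,-0.9],
)

```text
clock: 7.33
tool_pos: [507.7, 213.1, 73.1]
ee_rot: [[0.847, 0.531, 0.0], [0.531, -0.847, 0.0], [0.0, 0.0, -1.0]]
ft_force: [-0.5, -0.1, 1.4]
finger_gap: 15.1
gripper_force: 30.0
```

```bash
python3 st.py
```

```text
7.3333 [507.7 213.1  73.1] yaw 32.1 [ 0.  0. -1.] F [-0.5 -0.1  1.4] 15.148603041064568 q7 -1.78
```

Gripped at 30 N. Now the swing, 70° first.

>>> play_rows(
  rows=[0,0,-1,-0.007,-0.155,0,-0.9,0,0,-1,-0.007,-0.155,0,-0.9,0,0,-1,-0.007,-0.155,0,-0.9,0,0,-1,-0.007,-0.155,0,-0.9,0,0,-1,-0.007,-0.155,0,-0.9],
)

```text
clock: 7.75
tool_pos: [486.5, 234.8, 73.1]
ee_rot: [[0.541, 0.841, 0.001], [0.841, -0.541, -0.0], [0.001, 0.001, -1.0]]
ft_force: [2.6, -2.3, 0.5]
finger_gap: 15.4
gripper_force: 30.0
```

>>> play_rows(
  rows=[0,0,-1,-0.007,-0.155,0,-0.9,0,0,-1,-0.007,-0.155,0,-0.9,0,0,-1,-0.007,-0.155,0,-0.9,0,0,-1,-0.007,-0.155,0,-0.9,0,0,-1,-0.007,-0.155,0,-0.9],
)

```text
clock: 8.17
tool_pos: [457.9, 245.6, 73.1]
ee_rot: [[0.134, 0.991, 0.002], [0.991, -0.134, 0.0], [0.0, 0.002, -1.0]]
ft_force: [3.2, -1.6, -1.1]
finger_gap: 15.4
gripper_force: 30.0
```

>>> play_rows(
  rows=[0,0,-1,-0.007,-0.155,0,-0.9,0,0,-1,-0.007,-0.155,0,-0.9,0,0,-1,-0.007,-0.155,0,-0.9,0,0,-1,-0.007,-0.155,0,-0.9,0,0,0,0,0,0,-0.9],
)

```text
clock: 8.58
tool_pos: [432.2, 244.4, 73.0]
ee_rot: [[-0.214, 0.977, 0.001], [0.977, 0.214, -0.0], [-0.0, 0.001, -1.0]]
ft_force: [1.3, -1.2, 1.9]
finger_gap: 15.4
gripper_force: 30.1
```

```bash
python3 st.py
```

```text
8.5833 [432.2 244.4  73. ] yaw 102.3 [ 0.001 -0.    -1.   ] F [ 1.3 -1.2  1.9] 15.366899755932593 q7 -0.88
```

Yaw is 102.3° with the stop near 106.8°, so I push in small steps until the force rises.

>>> play_rows(
  rows=[0,0,-0.5,0,-0.08,0,-0.9,0,0,-0.4,0,-0.06,0,-0.9,0,0,0,0,0,0,-0.9],
)

```text
clock: 8.83
tool_pos: [428.4, 243.4, 73.1]
ee_rot: [[-0.284, 0.959, 0.002], [0.959, 0.284, 0.001], [0.0, 0.002, -1.0]]
ft_force: [4.5, 0.2, -2.1]
finger_gap: 15.2
gripper_force: 30.0
```

>>> play_rows(
  rows=[0,0,-0.3,0,-0.05,0,-0.9,0,0,-0.2,0,-0.03,0,-0.9,0,0,0,0,0,0,-0.9],
)

```text
clock: 9.08
tool_pos: [428.2, 243.4, 73.3]
ee_rot: [[-0.322, 0.947, 0.006], [0.947, 0.322, 0.004], [0.002, 0.006, -1.0]]
ft_force: [16.1, 3.5, -12.7]
finger_gap: 15.6
gripper_force: 30.6
```

```bash
python3 st.py
```

```text
9.0833 [428.2 243.4  73.3] yaw 108.8 [ 0.006  0.004 -1.   ] F [ 16.1   3.5 -12.7] 15.559162813398045 q7 -0.79
```

The stop is reached (16 N). I release, lift, and turn the wrist to yaw −11°.

>>> play_rows(
  rows=[0,0,0.4,0,0.06,0,0,0,0,0,0,0,0,0,0,0,0,0,0,0,0,0,0,0,0,0,0,0,0,0,0,0,0,-0.5,0],
)

```text
clock: 9.5
tool_pos: [424.0, 241.8, 90.4]
ee_rot: [[-0.294, 0.956, -0.005], [0.956, 0.294, -0.003], [-0.001, -0.005, -1.0]]
ft_force: [-0.4, -0.6, -0.4]
finger_gap: 43.5
gripper_force: 0.0
```

>>> play_rows(
  rows=[0,0,0,0,0,-0.9,0,0,0,1,0,0,-0.9,0,0,0,1,0,0,-0.2,0,0,0,1,0,0,0,0,0,0,1,0,0,0,0],
)

```text
clock: 9.92
tool_pos: [426.1, 243.5, 173.8]
ee_rot: [[0.055, 0.998, 0.002], [0.998, -0.055, 0.0], [0.001, 0.002, -1.0]]
ft_force: [0.3, 0.4, -0.6]
finger_gap: 46.0
gripper_force: 0.0
```

>>> play_rows(
  rows=[0,0,1,0,0,0,0,0,0,1,0,0,0,0,0,0,1,0,0,0,0,0,0,1,0,0,0,0,0,0,1,0,0,0,0],
)

```text
clock: 10.33
tool_pos: [425.4, 243.3, 172.7]
ee_rot: [[0.472, 0.882, -0.001], [0.882, -0.472, -0.0], [-0.001, -0.0, -1.0]]
ft_force: [0.1, -0.3, -0.6]
finger_gap: 46.0
gripper_force: 0.0
```

>>> play_rows(
  rows=[0,0,1,0,0,0,0,0,0,1,0,0,0,0,0,0,1,0,0,0,0,0,0,1,0,0,0,0,0,0,1,0,0,0,0],
)

```text
clock: 10.75
tool_pos: [425.4, 243.3, 172.7]
ee_rot: [[0.8, 0.6, -0.001], [0.6, -0.8, -0.0], [-0.001, -0.0, -1.0]]
ft_force: [0.6, 0.1, -1.2]
finger_gap: 46.0
gripper_force: 0.0
```

>>> play_rows(
  rows=[0,0,1,0,0,0,0,0,0,1,0,0,0,0,0,0,1,0,0,0,0,0,0,1,0,0,0,0,0,0,1,0,0,0,0],
)

```text
clock: 11.17
tool_pos: [425.4, 243.3, 172.7]
ee_rot: [[0.979, 0.206, -0.001], [0.206, -0.979, -0.0], [-0.001, 0.0, -1.0]]
ft_force: [0.6, 0.0, -0.4]
finger_gap: 45.8
gripper_force: 0.0
```

>>> play_rows(
  rows=[0,0,1,0,0,0,0,0,0,1,0,0,0,0,0,0,1,0,0,0,0,0,0,1,0,0,0,0,0,0,1,0,0,0,0],
)

```text
clock: 11.58
tool_pos: [425.3, 243.3, 172.7]
ee_rot: [[0.974, -0.227, -0.001], [-0.227, -0.974, -0.0], [-0.001, 0.0, -1.0]]
ft_force: [0.3, 0.0, 0.0]
finger_gap: 46.0
gripper_force: 0.0
```

```bash
python3 st.py
```

```text
11.5833 [425.3 243.3 172.7] yaw -13.1 [-0.001 -0.    -1.   ] F [0.3 0.  0. ] 46.02123799397489 q7 -2.58
```

>>> play_rows(
  rows=[0,0,0,0.267,0.955,0,0,0,0,0,0.267,0.955,0,0,0,0,0,0.267,0.955,0,0,0,0,0,0.267,0.955,0,0,0,0,0,0.267,0.955,0,0],
)

```text
clock: 12.0
tool_pos: [434.5, 43.8, 172.8]
ee_rot: [[0.975, -0.223, -0.0], [-0.223, -0.975, 0.0], [-0.0, 0.0, -1.0]]
ft_force: [1.1, -0.6, -0.8]
finger_gap: 45.8
gripper_force: 0.0
```

>>> play_rows(
  rows=[0,0,-0.4,0,0,0,0,0,0,0,0,0,0,0],
)

```text
clock: 12.17
tool_pos: [434.9, 42.9, 172.7]
ee_rot: [[0.981, -0.192, -0.001], [-0.192, -0.981, -0.001], [-0.0, 0.001, -1.0]]
ft_force: [-0.1, 1.7, -0.4]
finger_gap: 45.7
gripper_force: 0.0
```

```bash
python3 st.py
python3 - <<'E'
from fit import *
p=bot.get_image("scene")
print("A",*fitlever([p],np.array([447,176.]),106))
overlay("scene","pics/e1.png",106.5,169,91.5,240,(220,100,460,280))
E
```

```text
12.1667 [434.9  42.9 172.7] yaw -11.1 [-0.001 -0.001 -1.   ] F [-0.1  1.7 -0.4] 45.74581858988662 q7 -2.08
A [448.3 171.7 105.3  47.5] [0.84] [236]
```

View pics/e1.png

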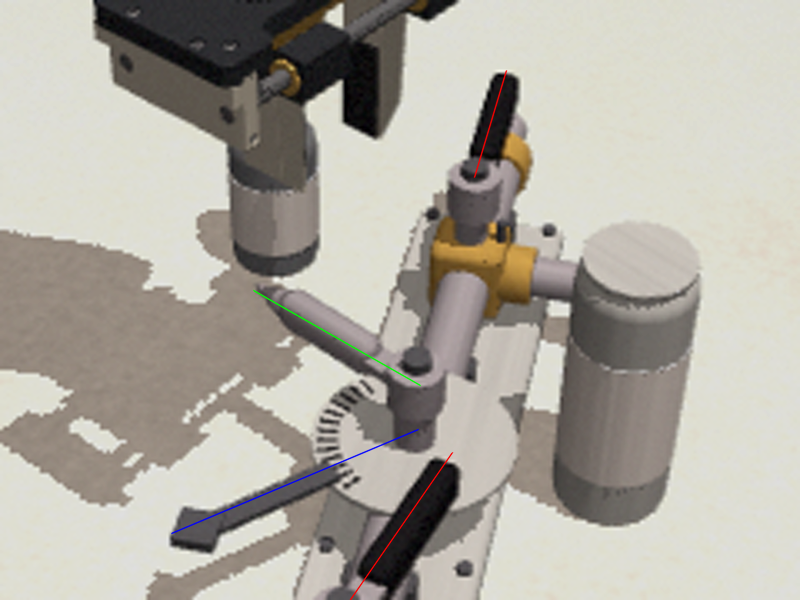

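Lever A is shut along the manifold (crop px 495,120). I descend on the flow handle.

>>> play_rows(
  rows=[0,0,0,0,0,0.7,0,0,0,0,0,0,0.7,0,0,0,0,0,0,0.5,0,0,0,0,0,0,0.4,0,0,0,0,0,0,0.25,0],
)

```text
clock: 12.68
tool_pos: [434.2, 47.0, 69.2]
ee_rot: [[0.982, -0.187, -0.002], [-0.187, -0.982, 0.001], [-0.002, -0.0, -1.0]]
ft_force: [0.3, -0.7, 0.7]
finger_gap: 46.0
gripper_force: 0.0
```

>>> play_rows(
  rows=[0,0,0,0,0,0,0,0,0,0,0,0,0,-0.9,0,0,0,0,0,0,-0.9,0,0,0,0,0,0,-0.9,0,0,0,0,0,0,-0.9],
)

```text
clock: 13.1
tool_pos: [435.9, 45.5, 71.6]
ee_rot: [[0.982, -0.189, 0.002], [-0.189, -0.982, 0.0], [0.001, -0.0, -1.0]]
ft_force: [1.2, -0.1, -0.5]
finger_gap: 23.4
gripper_force: 0.0
```

>>> play_rows(
  rows=[0,0,0,0,0,0,-0.9,0,0,0,0,0,0,-0.9,0,0,0,0,0,0,-0.9],
)

```text
clock: 13.35
tool_pos: [435.7, 44.9, 71.3]
ee_rot: [[0.982, -0.19, 0.001], [-0.19, -0.982, -0.0], [0.001, 0.0, -1.0]]
ft_force: [-0.5, -1.1, 7.0]
finger_gap: 15.7
gripper_force: 29.8
```

```bash
python3 st.py
```

```text
13.35 [435.7  44.9  71.3] yaw -11.0 [ 0.001 -0.    -1.   ] F [-0.5 -1.1  7. ] 15.679790717054003 q7 -2.17
```

>>> play_rows(
  rows=[0,0,-1,0.0055,0.1275,0,-0.9,0,0,-1,0.0055,0.1275,0,-0.9,0,0,-1,0.0055,0.1275,0,-0.9,0,0,-1,0.0055,0.1275,0,-0.9,0,0,-1,0.0055,0.1275,0,-0.9],
)

```text
clock: 13.77
tool_pos: [435.6, 19.9, 71.2]
ee_rot: [[0.969, 0.248, -0.0], [0.248, -0.969, 0.0], [-0.0, -0.0, -1.0]]
ft_force: [-4.5, 1.1, 9.5]
finger_gap: 15.8
gripper_force: 29.7
```

>>> play_rows(
  rows=[0,0,-1,0.0055,0.1275,0,-0.9,0,0,-1,0.0055,0.1275,0,-0.9,0,0,-1,0.0055,0.1275,0,-0.9,0,0,-1,0.0055,0.1275,0,-0.9,0,0,-1,0.0055,0.1275,0,-0.9],
)

```text
clock: 14.18
tool_pos: [446.3, -2.5, 71.2]
ee_rot: [[0.773, 0.634, -0.001], [0.634, -0.773, -0.0], [-0.001, -0.001, -1.0]]
ft_force: [-6.3, 3.2, 11.7]
finger_gap: 15.4
gripper_force: 29.7
```

>>> play_rows(
  rows=[0,0,-1,0.0055,0.1275,0,-0.9,0,0,-1,0.0055,0.1275,0,-0.9,0,0,-1,0.0055,0.1275,0,-0.9,0,0,-0.9,0.0055,0.115,0,-0.9,0,0,0,0,0,0,-0.9],
)

```text
clock: 14.6
tool_pos: [461.7, -16.1, 71.2]
ee_rot: [[0.517, 0.856, -0.002], [0.856, -0.517, -0.001], [-0.001, -0.001, -1.0]]
ft_force: [-5.8, -0.1, 13.5]
finger_gap: 15.5
gripper_force: 30.2
```

```bash
python3 st.py
```

```text
14.6 [461.7 -16.1  71.2] yaw 58.9 [-0.002 -0.001 -1.   ] F [-5.8 -0.1 13.5] 15.492182477478176 q7 -0.98
```

```bash
cat > clip.py <<'E'
from fit import *
P=np.array([[435.7,44.9,-11],[435.6,19.9,14.35],[446.3,-2.5,39.4],[461.7,-16.1,58.9]])
M=[];b=[]
for x,y,t in P:
    e=u(t);n=u(t+90)
    M+=[[1,0,-e[0],-n[0]],[0,1,-e[1],-n[1]]];b+=[x,y]
s,res,*_=np.linalg.lstsq(np.array(M),np.array(b),rcond=None);print("F,r,s",s.round(1),res)
F0=s[:2]
for n,c in(("scene",(296-4,251)),("top",(318,270))):
    p=dict(bot.get_image(n));f=cv2.imread(f"pics/{n}.png")[:,:,::-1].astype(float)
    # clip pixels: dark neutral, near predicted line r=60..105
    g=f.mean(2);q=f[:,:,0]-f[:,:,2]
    yy,xx=np.mgrid[0:480,0:640]
    X=np.array([at(p,(a,b_),61)[:2] for a,b_ in zip(xx.ravel(),yy.ravel())]) if 0 else None
    pts=[]
    c0=proj(p,[*(F0+85*u(240)),61])[0].astype(int)
    for v in range(c0[1]-40,c0[1]+40):
        for w in range(c0[0]-50,c0[0]+50):
            W=at(p,(w,v),60)[:2]-F0;r=np.hypot(*W);an=np.degrees(np.arctan2(W[1],W[0]))%360
            lat=r*np.sin(np.radians(an-240));rad=r*np.cos(np.radians(an-240))
            if 57<rad<102 and abs(lat)<14 and 35<g[v,w]<75 and q[v,w]<9: pts.append(W)
    pts=np.array(pts);vx,vy,x0,y0=cv2.fitLine(pts.astype(np.float32),cv2.DIST_HUBER,0,.01,.01).ravel()
    print(n,len(pts),"line dir",np.degrees(np.arctan2(vy,vx))%180+180,"centroid dir",np.degrees(np.arctan2(*pts.mean(0)[::-1]))%360)
    r=max(bot.mark_of(bot.get_image(n),"mark_nose") or [dict(confidence=0,uv=(0,0))],key=lambda r:r["confidence"])
    W=at(p,r["uv"],58)[:2]-F0;print("nose",r["confidence"],W.round(1),np.degrees(np.arctan2(W[1],W[0]))%360)
E
python3 clip.py
```

```text
F,r,s [492.1  33.   57.8  -1.1] [0.62450647]
scene 180 line dir 241.58444 centroid dir 242.44634852542254
nose 0.7 [ -62.2 -121.9] 242.9730291666144
top 168 line dir 241.60631 centroid dir 240.60359192157705
nose 0 [457.7 546.7] 50.0633766973468
```

The clip is at about 241.5°, so I turn the handle 2.6° more, then release and verify.

>>> play_rows(
  rows=[0,0,-0.3,0,0.035,0,-0.9,0,0,-0.22,0,0.03,0,-0.9,0,0,0,0,0,0,-0.9,0,0,0,0,0,0,-0.9],
)

```text
clock: 15.23
tool_pos: [463.4, -17.1, 71.2]
ee_rot: [[0.481, 0.877, -0.002], [0.877, -0.481, -0.001], [-0.002, -0.001, -1.0]]
ft_force: [-6.5, -0.2, 12.9]
finger_gap: 15.8
gripper_force: 30.1
```

```bash
python3 st.py
```

```text
15.2333 [463.4 -17.1  71.2] yaw 61.2 [-0.002 -0.001 -1.   ] F [-6.5 -0.2 12.9] 15.766382110505326 q7 -0.94
```

>>> play_rows(
  rows=[0,0,0,0,0,0,0,0,0,0,0,0,0,0,0,0,0,0,0,0,0,0,0,0,0,0,0,0,0,0,0,0,0,-0.5,0],
)

```text
clock: 15.65
tool_pos: [462.5, -17.5, 88.5]
ee_rot: [[0.482, 0.876, -0.005], [0.876, -0.482, 0.0], [-0.002, -0.004, -1.0]]
ft_force: [-0.5, -0.8, 0.8]
finger_gap: 43.2
gripper_force: 0.0
```

>>> play_rows(
  rows=[0,0,0,0,0,-0.9,0,0,0,-1,0,0,-0.9,0,0,0,-1,0,0,-0.7,0,0,0,-1,0,0,0,0,0,0,-1,0,0,0,0],
)

```text
clock: 16.07
tool_pos: [465.9, -17.2, 192.7]
ee_rot: [[0.149, 0.989, 0.004], [0.989, -0.149, -0.001], [-0.0, 0.004, -1.0]]
ft_force: [-0.1, -0.4, 0.4]
finger_gap: 45.9
gripper_force: 0.0
```

>>> play_rows(
  rows=[0,0,-1,0,0,0,0,0,0,-1,0,0,0,0,0,0,0,-0.27,0.85,0,0,0,0,0,-0.28,0.85,0,0,0,0,0,0,0,0,0],
)

```text
clock: 16.48
tool_pos: [538.1, -40.7, 190.3]
ee_rot: [[-0.017, 1.0, 0.003], [1.0, 0.017, 0.0], [0.0, 0.003, -1.0]]
ft_force: [0.3, -0.5, 0.2]
finger_gap: 46.1
gripper_force: 0.0
```

```bash
python3 st.py; sed -i 's/^F0=.*/F0=s[:2]/' clip.py
python3 - <<'E'
import ov,numpy as np
ov.F=np.array([492.1,33.]);ov.A=np.array([447,176.]);ov.B=np.array([533,-109.])
ov.overlay("scene","pics/e2.png",106.5,241.5,91.7,241.5,(230,120,430,270))
E
```

```text
16.4833 [538.1 -40.7 190.3] yaw 91.0 [ 0.003  0.    -1.   ] F [ 0.3 -0.5  0.2] 46.06383212727645 q7 -0.31
```

View pics/e2.png

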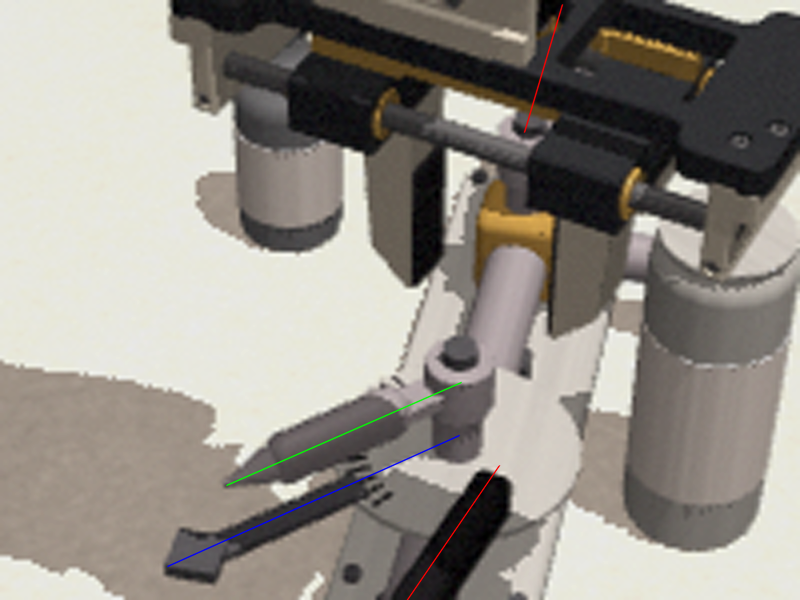

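The flow handle (tip at crop px 228,485) lies parallel to the clip and ends on the 241.5° line. Now lever B.

>>> play_rows(
  rows=[0,0,0,0,-0.17,0.8,0,0,0,0,0,0,0.8,0,0,0,0,0,0,0.6,0,0,0,0,0,0,0.4,0,0,0,0,0,0,0.3,0],
)

```text
clock: 16.95
tool_pos: [524.7, -37.7, 73.1]
ee_rot: [[-0.021, 1.0, -0.002], [1.0, 0.021, 0.0], [0.0, -0.002, -1.0]]
ft_force: [0.4, -0.1, -0.2]
finger_gap: 45.8
gripper_force: 0.0
```

>>> play_rows(
  rows=[0,0,0,0,0,0,0,0,0,0,0,0,0,-0.9,0,0,0,0,0,0,-0.9,0,0,0,0,0,0,-0.9,0,0,0,0,0,0,-0.9],
)

```text
clock: 17.37
tool_pos: [526.9, -37.9, 75.9]
ee_rot: [[-0.02, 1.0, 0.002], [1.0, 0.02, -0.0], [-0.0, 0.002, -1.0]]
ft_force: [-0.1, 0.3, 0.2]
finger_gap: 23.8
gripper_force: 0.0
```

>>> play_rows(
  rows=[0,0,0,0,0,0,-0.9,0,0,0,0,0,0,-0.9,0,0,0,0,0,0,-0.9],
)

```text
clock: 17.62
tool_pos: [527.6, -37.7, 75.7]
ee_rot: [[-0.021, 1.0, 0.003], [1.0, 0.021, 0.0], [0.0, 0.003, -1.0]]
ft_force: [4.7, 1.0, 3.6]
finger_gap: 15.2
gripper_force: 30.0
```

```bash
python3 st.py
```

```text
17.6167 [527.6 -37.7  75.7] yaw 91.2 [ 0.003  0.    -1.   ] F [4.7 1.  3.6] 15.17654442966497 q7 -0.43
```

>>> play_rows(
  rows=[0,0,1,-0.007,0.155,0,-0.9,0,0,1,-0.007,0.155,0,-0.9,0,0,1,-0.007,0.155,0,-0.9,0,0,1,-0.007,0.155,0,-0.9,0,0,1,-0.007,0.155,0,-0.9],
)

```text
clock: 18.03
tool_pos: [557.8, -42.1, 75.7]
ee_rot: [[0.406, 0.914, 0.003], [0.914, -0.406, 0.002], [0.003, 0.002, -1.0]]
ft_force: [2.6, 5.0, 4.4]
finger_gap: 15.1
gripper_force: 30.5
```

>>> play_rows(
  rows=[0,0,1,-0.007,0.155,0,-0.9,0,0,1,-0.007,0.155,0,-0.9,0,0,1,-0.007,0.155,0,-0.9,0,0,1,-0.007,0.155,0,-0.9,0,0,1,-0.007,0.155,0,-0.9],
)

```text
clock: 18.45
tool_pos: [584.4, -59.1, 75.9]
ee_rot: [[0.753, 0.658, 0.006], [0.658, -0.753, 0.004], [0.007, 0.001, -1.0]]
ft_force: [9.7, 8.0, -2.9]
finger_gap: 15.4
gripper_force: 30.6
```

>>> play_rows(
  rows=[0,0,1,-0.007,0.155,0,-0.9,0,0,1,-0.007,0.155,0,-0.9,0,0,1,-0.007,0.155,0,-0.9,0,0,0.8,-0.007,0.125,0,-0.9,0,0,0,0,0,0,-0.9],
)

```text
clock: 18.87
tool_pos: [599.5, -80.3, 76.1]
ee_rot: [[0.927, 0.375, 0.011], [0.375, -0.927, 0.003], [0.011, 0.001, -1.0]]
ft_force: [19.1, 3.8, -8.9]
finger_gap: 15.2
gripper_force: 30.2
```

```bash
python3 st.py
```

```text
18.8667 [599.5 -80.3  76.1] yaw 22.0 [ 0.011  0.003 -1.   ] F [19.1  3.8 -8.9] 15.17981708267973 q7 -1.36
```

>>> play_rows(
  rows=[0,0,0.5,0.06,0.08,0,-0.9,0,0,0.4,0.04,0.06,0,-0.9,0,0,0,0,0,0,-0.9],
)

```text
clock: 19.12
tool_pos: [601.9, -85.7, 75.8]
ee_rot: [[0.953, 0.302, 0.005], [0.302, -0.953, 0.0], [0.005, 0.001, -1.0]]
ft_force: [7.3, -0.2, 1.5]
finger_gap: 15.2
gripper_force: 30.1
```

>>> play_rows(
  rows=[0,0,0.3,0,0.05,0,-0.9,0,0,0.2,0,0.04,0,-0.9,0,0,0,0,0,0,-0.9],
)

```text
clock: 19.37
tool_pos: [602.9, -88.9, 75.9]
ee_rot: [[0.965, 0.262, 0.005], [0.262, -0.965, 0.001], [0.005, 0.001, -1.0]]
ft_force: [7.8, 1.4, -0.1]
finger_gap: 14.8
gripper_force: 30.1
```

```bash
python3 st.py
```

```text
19.3667 [602.9 -88.9  75.9] yaw 15.2 [ 0.005  0.001 -1.   ] F [ 7.8  1.4 -0.1] 14.834005868445704 q7 -1.45
```

>>> play_rows(
  rows=[0,0,0.2,0,0.04,0,-0.9,0,0,0.1,0,0.04,0,-0.9,0,0,0,0,0,0,-0.9],
)

```text
clock: 19.62
tool_pos: [603.6, -91.0, 75.8]
ee_rot: [[0.971, 0.237, 0.005], [0.237, -0.971, 0.002], [0.005, -0.001, -1.0]]
ft_force: [8.1, 3.3, 0.5]
finger_gap: 15.3
gripper_force: 30.0
```

>>> play_rows(
  rows=[0,0,0.1,0,0.05,0,-0.9,0,0,0,0,0.05,0,-0.9,0,0,0,0,0,0,-0.9],
)

```text
clock: 19.87
tool_pos: [603.6, -91.2, 75.7]
ee_rot: [[0.973, 0.232, 0.003], [0.232, -0.973, 0.006], [0.004, -0.005, -1.0]]
ft_force: [4.5, 12.0, 4.6]
finger_gap: 15.2
gripper_force: 30.1
```

```bash
python3 st.py
```

```text
19.8667 [603.6 -91.2  75.7] yaw 13.4 [ 0.003  0.006 -1.   ] F [ 4.5 12.   4.6] 15.188879398314228 q7 -1.46
```

The stop is reached: force rises with no motion. I release, lift and retreat toward −y.

>>> play_rows(
  rows=[0,0,0,0,0,0,0,0,0,0,0,0,0,0,0,0,0,0,0,0,0,0,0,0,0,0,0,0,0,0,0,0,0,-0.5,0],
)

```text
clock: 20.28
tool_pos: [598.7, -97.3, 91.4]
ee_rot: [[0.974, 0.227, -0.007], [0.227, -0.974, 0.0], [-0.007, -0.002, -1.0]]
ft_force: [-1.0, -1.2, 0.4]
finger_gap: 43.1
gripper_force: 0.0
```

>>> play_rows(
  rows=[0,0,0,0,0,-0.9,0,0,0,0,0,0,-0.9,0,0,0,0,0,0,-0.9,0,0,0,0,0,0.9,0,0,0,0,0,0,0.9,0,0],
)

```text
clock: 20.7
tool_pos: [620.0, -165.4, 206.3]
ee_rot: [[0.973, 0.232, 0.005], [0.232, -0.973, -0.0], [0.005, 0.002, -1.0]]
ft_force: [1.2, -1.2, -1.7]
finger_gap: 46.0
gripper_force: 0.0
```

>>> play_rows(
  rows=[0,0,0,0,0.9,0,0,0,0,0,0,0.9,0,0,0,0,0,-0.5,0.8,0,0,0,0,0,-0.5,0.8,0,0,0,0,0,0,0,0,0],
)

```text
clock: 21.12
tool_pos: [605.2, -319.9, 201.7]
ee_rot: [[0.976, 0.216, -0.004], [0.216, -0.976, -0.006], [-0.006, 0.005, -1.0]]
ft_force: [-2.0, -1.9, -0.8]
finger_gap: 46.2
gripper_force: 0.0
```

```bash
python3 st.py
python3 - <<'E'
import ov,numpy as np,cv2
from h import *
ov.F=np.array([492.1,33.]);ov.A=np.array([447,176.]);ov.B=np.array([533,-109.])
ov.overlay("top","pics/f1.png",106.5,241.5,16.5,241.5,(110,150,430,370))
p=bot.get_image("top")
for k,z in dict(bottle_mid=65,jar_mid=42.5,can_mid=75).items(): print(k,[at(p,r["uv"],z)[:2].round().tolist() for r in bot.mark_of(p,k)[:3]])
E
```

```text
21.1167 [ 605.2 -319.9  201.7] yaw 12.5 [-0.004 -0.006 -1.   ] F [-2.  -1.9 -0.8] 46.20798419818824 q7 -1.08
bottle_mid [[330.0, 184.0]]
jar_mid [[439.0, -303.0], [444.0, -175.0], [561.0, -306.0]]
can_mid [[564.0, 101.0]]
```

View pics/f1.png

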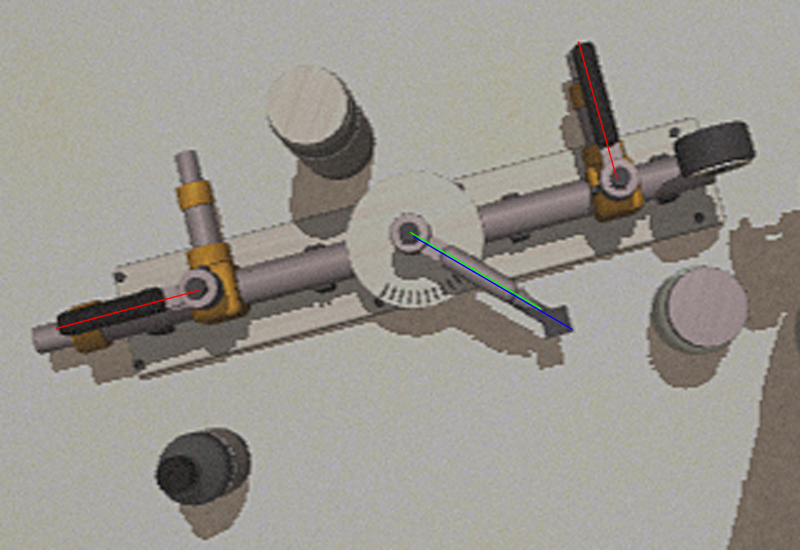

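Both levers match their stop lines, and the flow handle covers the clip. Bottle, jar and can have not moved. I hand in.

```bash
python3 -c "
from workcell import bot
print(bot.finish_job())"
```

```text
the job is handed in; nothing more can be done
None
```

I handed the job in at about 21 s on the clock: the open cock was shut to its stop, the flow handle set along the clip, and the other cock then opened to its stop; the last picture shows the bottle, jar and can still in place, but no verdict came back.

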